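Shut the curing box and press its start button

ROBOT

A 6-joint arm with a two-finger parallel gripper is mounted at the origin on the work surface. World frame = base frame: x ahead of the robot, y to its left, z up, the work surface at z = 0. Lengths are in m, angles in rad, forces in N, time in s.
With the tool pointing down it reaches from about 0.35 to 1 m from the base axis. Payload 7.1 kg.
Tool frame: the origin (TCP) lies at the very end of the fingers, on their centre line; the grasp point (between the pads) lies 19 mm behind it; z points along the fingers, y is the line along which they close (so a half turn about z gives the same grasp; the last joint's range is limited). The gripper opens to 85 mm and grips with 20 to 120 N. Pads are 22 mm wide; open, the fingers measure 114 mm over their backs; the gripper's body (76 mm by 85 mm) begins 54 mm behind the grasp point. The pads swing forward as they close: fully open they stand 13 mm farther back than shut.
Start: joints at [-1.17, 0.423, 1.63, -0, 1.089, -0.019], TCP at [0.255, -0.571, 0.231] pointing down, gripper open.
Joint ranges: [-3, 3], [-0.9, 2.11], [0.09, 2.58], [-1.31, 4.45], [0.11, 2.69], [-2.54, 2.54]. Speed limits (rad/s): [2.39, 2.39, 3.01, 3.14, 3.14, 3.14].

INTERFACE

Orientations are given as a unit quaternion [w, x, y, z].
In Python, from cell import r gives the robot as it stands.
- The arm moves only by the shell command python3 -m crank 'ROWS' [OPENING] [FORCE]. ROWS is JSON, one flat list of numbers, 6 for each row, row after row: the shift along the world's x, y, z in mm, then the turn, a rotation vector about the world's x, y, z in rad. A call has 1 to 10 rows; each row shifts and turns the commanded pose from where the row before left it; what a row does not reach is not made up. A row lasts 1/12 s, in which the tool goes at most 41.7 mm and 7.16 degrees, less where a joint would pass 70% of its speed; a pose out of reach is approached as far as the arm can. A call with a gripper value outside its range is refused whole. OPENING is the finger opening in mm, from 0 to 85.4, set as the call begins (- or left out, the last holds). The fingers move at their own pace and stop on an object; FORCE is the grip in N (left out, the last holds). Time passes only in rows, so rows that do not move let the fingers close. It gives the time, the measured TCP pose, the force, the opening and the grip force at its end, in the units of the state.
- r.state(): the state, without advancing time (a new reading comes with each control period).
- r.get_image(name): name is "scene" or "top" or "wrist"; returns the picture (480x640x3 uint8, red, green, blue); there is no depth.
- r.camera_info(name): a dict with "intrinsics" (3x3 intrinsics, pixels), "rvec" (rotation vector, rad) and "tvec" (3), from world to camera coordinates, as OpenCV has them. Camera axes: x right, y down, z forward; pixel columns grow to the right and rows downward; lengths in m; the calibration is good to about 2 mm. The wrist camera is an equidistant fisheye: a pixel r from the principal point sees the ray r / f radians off the axis. A picture is of the moment at which its call begins: read the wrist's pose just before it. camera_info takes no time and is no camera call; for the wrist camera it gives the pose at the moment of the call.
- r.finish_job(): hands the job in; it is judged then, once.
The state is a dict: "t": time; "joints": joint angles; "qvel": joint speeds; "effort": joint torques, N m; "ee_pos": TCP position; "orientation": TCP orientation; "contact_force": force on the tool from outside, world axes, zero at the start; "torque": the same for the moment, N m; "opening": opening from 0.0 (shut) to 1.0 (fully open); "grip_force": force on a finger pad.
Only numpy, scipy, OpenCV 4.12 (cv2) and the standard library are available. Lean on these libraries where they do the work, as an engineer would, in place of code of your own. Each camera call takes 0.05 s, during which the arm holds its last target. There are 200 camera calls.

TASK

Start the light-curing box: with your fingertips push its amber lid down until it is fully shut, and only then press the green button gently all the way down, let it spring up again and withdraw. Do not press the red or the yellow button, pick nothing up, and leave the button boxes and everything else on the bench standing where they are.

Things in the scene. Friction and masses are not known exactly. Their poses are not given: they have to be found in the camera images.
- cure_box: white light-curing box, fixed to the bench, 160 mm (x) by 220 mm (y) by 120 mm high, open top under the lid. Origin at the centre of its underside; its -x side is the free side of the lid, its +x side the hinged side
- lid (a joint): opening angle of the box's lid in rad: 0 fully shut, growing as its free edge rises. Stiff hinge: the lid stays where it is left, a few newtons on its upper side push it down
- lid_hinge (a point): middle of the lid's hinge line, on the box's +x rim, 121 mm above the bench; the hinge line runs along the box's y axis
- lid_middle (a point): middle of the lid's upper face, moves with the lid: 80 mm from the hinge line. The lid is an amber pane in a grey frame, 220 mm wide, 10 mm thick, flat, with no handle; its upper face lies 131 mm above the bench when shut
- lid_edge (a point): middle of the upper free edge of the lid, 160 mm from the hinge line
- green_station: grey box, 66 x 66 mm and 45 mm high, loose (about 0.55 kg) on rubber feet, with a green push button on its top. Origin at the centre of its underside, z up
- green_button_top (a point): centre of the green button's top face, 67 mm above the bench when up; the green cap is 32 mm across in a black collar 48 mm across, whose top is 10 mm lower than the cap
- green_button (a joint): travel of the green button in m: 0 up, 0.006 fully down; springs back by itself, about 4 N holds it fully down
- red_station: grey box, 66 x 66 mm and 45 mm high, loose (about 0.55 kg) on rubber feet, with a red push button on its top. Origin at the centre of its underside, z up
- red_button_top (a point): centre of the red button's top face, 67 mm above the bench when up; the red cap is 32 mm across in a black collar 48 mm across, whose top is 10 mm lower than the cap
- red_button (a joint): travel of the red button in m: 0 up, 0.006 fully down; springs back by itself, about 4 N holds it fully down
- yellow_station: grey box, 66 x 66 mm and 45 mm high, loose (about 0.55 kg) on rubber feet, with a yellow push button on its top. Origin at the centre of its underside, z up
- yellow_button_top (a point): centre of the yellow button's top face, 67 mm above the bench when up; the yellow cap is 32 mm across in a black collar 48 mm across, whose top is 10 mm lower than the cap
- yellow_button (a joint): travel of the yellow button in m: 0 up, 0.006 fully down; springs back by itself, about 4 N holds it fully down
- jar: closed amber jar, 56 mm across, 80 mm high, loose; origin under its centre
- mandrel: steel ring mandrel standing upright on a 64 mm round foot, 132 mm high, loose; origin under its centre
- tin: open aluminium tin, 75 x 110 x 30 mm, loose; origin under its centre
- hammer: small hammer, 220 mm long along its x axis, lying on the bench, loose; origin at its middle, on the bench
- bangle: brass bangle lying flat, 68 mm across, 10 mm high, loose; origin under its centre

How it is judged:
On the way, in this order (a step that is already met when the one before it is completed fails the run):
1. the lid has been pushed fully shut (value of joint lid below 0.03 rad), for 0.2 s.
2. the green button has been pressed down with the lid shut (value of joint green_button above 0.004 m and value of joint lid below 0.03 rad), for 0.05 s.
At the end, for the whole second after the job is handed in: the lid is shut (within 0.03 rad), all three buttons are up (within 1.5 mm), and the button boxes and the five other things are at rest within 20 mm of where they stood, the boxes, jar and mandrel upright (value of joint lid below 0.03 rad and value of joint each of green_button, red_button, yellow_button below 0.0015 m and distance of each of green_station, red_station, yellow_station, jar, mandrel, tin, hammer, bangle from where it was at the start of the episode below 0.02 m and angle between each of green_station, red_station, yellow_station, jar, mandrel's own z axis and vertical below 0.1 rad and linear speed of each of green_station, red_station, yellow_station, jar, mandrel, tin, hammer, bangle below 0.01 m/s); the robot touches nothing.
It fails at once if the red or the yellow button was pressed (more than 2 mm) (value of joint any of red_button, yellow_button above 0.002 m).
It fails at once if the green button was pressed before the lid was shut (value of joint green_button above 0.003 m and value of joint lid above 0.05 rad).
It fails at once if the green button or its box was pressed roughly (more than 20 N) (contact force between the fingers and green_station above 20 N).
It fails at once if something was lifted more than 10 mm off the bench (height (world z) of any of green_station, red_station, yellow_station, jar, mandrel, tin, hammer, bangle above 0.01 m).
It fails at once if a button box or a bystander was shoved more than 25 mm (distance of any of green_station, red_station, yellow_station, jar, mandrel, tin, hammer, bangle from where it was at the start of the episode above 0.025 m).
It also fails if it takes over 45 s, if anything falls off the work surface, if the arm or the gripper's body presses on something with over 40 N, if the wrist force passes 120 N, or if a joint passes its speed limit or range.

## Working session

There is one attempt and no reset: what is moved stays moved. The work goes in short steps, Python scripts to look and compute and a shell command to move; the robot and the scene stay as the last step left them, time stands still between calls to the robot, and variables do not carry over. Pictures are saved under pics/ and viewed, at most 10 in all, crops included, and the job is handed in when it is done.

```bash
mkdir -p pics; python3 - <<'E'
from cell import r
import cv2
for n in("scene","top"):
    cv2.imwrite(f"pics/{n}0.png",cv2.cvtColor(r.get_image(n),cv2.COLOR_RGB2BGR))
    c=r.camera_info(n);print(n,c)
s=r.state();print(s['t'],s['ee_pos'],s['orientation'],s['opening'])
E
```

```text
scene {'intrinsics': array([[439.01051965,   0.        , 333.52894681],
       [  0.        , 439.01051965, 240.17160171],
       [  0.        ,   0.        ,   1.        ]]), 'rvec': array([ 2.02369444,  1.09899282, -0.51449698]), 'tvec': array([-0.36011817, -0.21698228,  1.49736978])}
top {'intrinsics': array([[557.11663018,   0.        , 310.48498046],
       [  0.        , 557.11663018, 245.4352375 ],
       [  0.        ,   0.        ,   1.        ]]), 'rvec': array([ 2.10358512, -2.14490362,  0.2112532 ]), 'tvec': array([0.03074167, 0.58728415, 1.33900984])}
0.1 [ 0.25455993 -0.57026316  0.23063698] [-6.80374752e-04  9.78054297e-01  2.08349021e-01 -1.22168390e-04] 0.9998056565421802
```

View pics/top0.png

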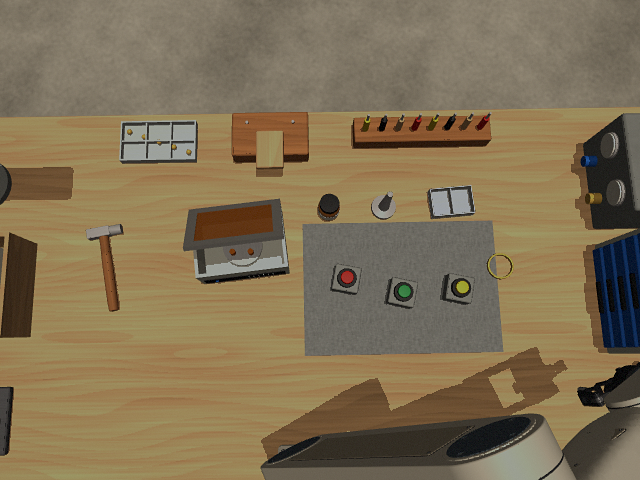

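View pics/scene0.png

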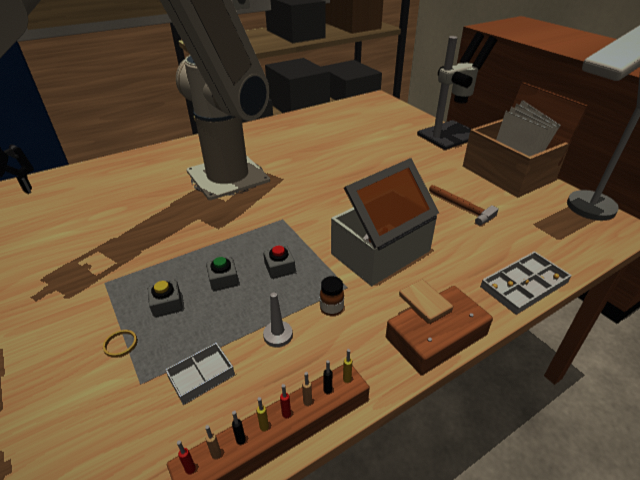

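The top view shows the box with its open lid at about (237,240), the free edge toward the robot. Red, green and yellow buttons are at (347,278), (404,292) and (461,288). The scene view shows the lid at (390,205) and green at (220,262). Next I'll measure the buttons by colour and triangulate the pane corners.

```bash
cat > h.py <<'E'
import cv2,numpy as np
from cell import r
def cam(n):
    c=r.camera_info(n);R=cv2.Rodrigues(np.array(c['rvec']))[0];return c['intrinsics'],R,np.array(c['tvec'])
def plane(n,uv,z):
    K,R,t=cam(n);d=R.T@np.linalg.inv(K)@np.array([*uv,1.]);C=-R.T@t
    return C+d*(z-C[2])/d[2]
def tri(a,b):
    P=[K@np.c_[R,t] for K,R,t in (cam("top"),cam("scene"))]
    X=cv2.triangulatePoints(*P,np.float64(a).T,np.float64(b).T);X=(X[:3]/X[3]).T
    e=[np.linalg.norm((lambda q:q[:,:2]/q[:,2:])((p@np.c_[X,np.ones(len(X))].T).T)-np.float64(o),axis=1) for p,o in zip(P,(a,b))]
    return X,np.array(e)
def mask(im,h0,h1,s=120,v=40):
    return cv2.inRange(cv2.cvtColor(im,cv2.COLOR_RGB2HSV),(h0,s,v),(h1,255,255))
def blob(m,roi):
    x0,y0,x1,y1=roi;q=np.zeros_like(m);q[y0:y1,x0:x1]=m[y0:y1,x0:x1]
    return max(cv2.findContours(q,0,2)[0],key=cv2.contourArea)
def cen(c):
    m=cv2.moments(c);return m['m10']/m['m00'],m['m01']/m['m00']
def quad(c):
    c=cv2.convexHull(c)
    for e in np.arange(1,20,.5):
        q=cv2.approxPolyDP(c,e,True)
        if len(q)==4:return q[:,0]
E
python3 - <<'E'
from h import *
np.set_printoptions(precision=4,suppress=True)
T=cv2.cvtColor(cv2.imread("pics/top0.png"),4);S=cv2.cvtColor(cv2.imread("pics/scene0.png"),4)
for n,h,rt,rs in(("red",(0,10),(330,262,365,295),(262,240,300,265)),("green",(40,90),(385,275,420,310),(205,250,240,280)),("yellow",(22,35),(445,272,480,305),(145,275,185,300))):
    a=blob(mask(T,*h),rt);b=blob(mask(S,*h),rs)
    print(n,plane("top",cen(a),.067),plane("scene",cen(b),.067),cv2.contourArea(a),cv2.contourArea(b),tri([cen(a)],[cen(b)]))
a=quad(blob(mask(T,0,15,150,30),(180,195,290,245)));b=quad(blob(mask(S,0,15,150,30),(340,155,440,250)))
print(a.tolist(),b.tolist())
for n,uv in(("jar",(329,207)),("mandrelfoot",(383,206)),("tin",(451,202))):print(n,plane("top",uv,0.02))
big=np.hstack([cv2.resize(T[185:295,175:300],None,fx=3.2,fy=3.2,interpolation=2),cv2.resize(S[150:260,325:450],None,fx=3.2,fy=3.2,interpolation=2)])
cv2.imwrite("pics/lid.png",big[:,:,::-1])
E
```

```text
red [ 0.5056 -0.0685  0.067 ] [ 0.5109 -0.0704  0.067 ] 117.5 94.5 (array([[ 0.5062, -0.0686,  0.0629]]), array([[0.0661],
       [0.1043]]))
green [ 0.4684 -0.2072  0.067 ] [ 0.4707 -0.2083  0.067 ] 112.0 74.0 (array([[ 0.4685, -0.2076,  0.065 ]]), array([[0.0371],
       [0.0595]]))
yellow [ 0.4757 -0.35    0.067 ] [ 0.4776 -0.3513  0.067 ] 121.0 96.5 (array([[ 0.4759, -0.3508,  0.0653]]), array([[0.1145],
       [0.1928]]))
[[270, 205], [271, 231], [194, 240], [198, 213]] [[408, 168], [428, 209], [379, 235], [357, 190]]
jar [ 0.6959 -0.0313  0.02  ]
mandrelfoot [ 0.6959 -0.1722  0.02  ]
tin [ 0.7034 -0.3505  0.02  ]
```

View pics/lid.png

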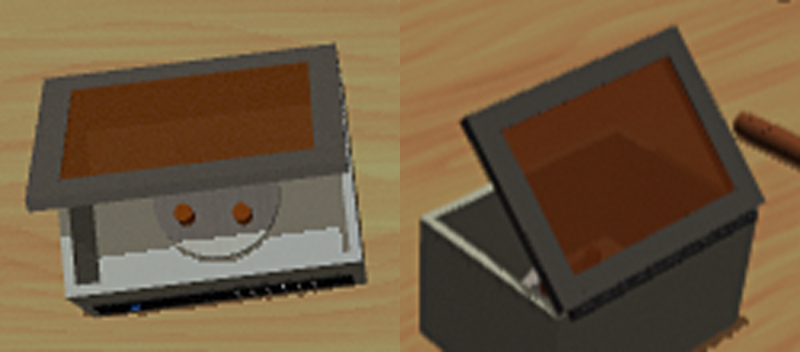

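The crop shows the frame and pane clearly. The free edge is at the bottom in the top view and at the upper left in the scene view. Triangulating matched pane corners and the free frame corners.

```bash
python3 - <<'E'
from h import *
np.set_printoptions(precision=4,suppress=True)
X,e=tri([(271,231),(194,240),(198,213),(270,205)],[(357,190),(408,168),(428,209),(379,235)])
print("pane",X,e.max(0))
F,e=tri([(283.8,236.5),(183.75,250.6),(189,210),(279.7,199)],[(344.4,187.5),(412.5,157.8),(439,214),(377.5,248.4)])
print("frame",F,e.max(0))
for Q in(X,F):
    f=(Q[0]+Q[1])/2;h=(Q[2]+Q[3])/2;d=h-f;y=Q[1]-Q[0]
    print("free",f,"hinge",h,"len",np.linalg.norm(d),"w",np.linalg.norm(y),"ang",np.arctan2(-d[2],np.hypot(*d[:2])),"yaw",np.arctan2(-y[0],y[1]))
# far-side rims (top view): front bottom box rim corners at z=.12
for uv in((195.5,277),(287.5,266)):print(plane("top",uv,.12))
E
```

```text
pane [[0.5892 0.1074 0.2251]
 [0.5726 0.277  0.2235]
 [0.6543 0.2851 0.143 ]
 [0.6711 0.1149 0.1429]] [0.0486 0.1173 0.0101 0.4132]
frame [[0.575  0.0797 0.2334]
 [0.5502 0.3004 0.2338]
 [0.6676 0.3114 0.125 ]
 [0.6912 0.0937 0.1255]] [0.6564 2.9642 0.7886 1.4136]
free [0.5809 0.1922 0.2243] hinge [0.6627 0.2    0.143 ] len 0.11561296540333588 w 0.17046831636995857 ang 0.7801194150005085 yaw 0.09791995863831036
free [0.5626 0.19   0.2336] hinge [0.6794 0.2026 0.1252] len 0.159803681157287 w 0.22209984066004093 ang 0.7451101398961203 yaw 0.11177108229618639
[0.5047 0.2926 0.12  ]
[0.5268 0.0754 0.12  ]
```

Hinge middle is about (0.679, 0.203), opening about 0.77 rad, box yaw about 0.1. The measured sizes, 160 × 222 mm, match the given ones. The green button top is at (0.469, -0.208). I'll shut the fingers and travel to above the lid.

```bash
python3 -m crank '[0,0,30,0,0,0, 0,0,30,0,0,0, 15,34.7,0,0,0,0, 15,34.7,0,0,0,0, 15,34.7,0,0,0,0, 15,34.7,0,0,0,0, 15,34.7,0,0,0,0, 15,34.7,0,0,0,0, 15,34.7,0,0,0,0, 15,34.7,0,0,0,0]' 0
python3 -m crank '[15,34.7,0,0,0,0, 15,34.7,0,0,0,0, 15,34.7,0,0,0,0, 15,34.7,0,0,0,0, 15,34.7,0,0,0,0, 15,34.7,0,0,0,0, 15,34.7,0,0,0,0, 15,34.7,0,0,0,0, 15,34.7,0,0,0,0, 15,34.7,0,0,0,0]'
python3 -m crank '[15,34.7,0,0,0,0, 15,34.7,0,0,0,0, 15,34.7,0,0,0,0, 15,34.7,0,0,0,0, 0,0,0,0,0,0, 0,0,0,0,0,0]'
```

```text
t: 0.93
ee_pos: [0.3749, -0.2913, 0.2911]
orientation: [-0.0, 0.978, 0.208, -0.0]
contact_force: [0.7, -0.2, 0.2]
opening: -0.004
grip_force: 0.0
t: 1.77
ee_pos: [0.5249, 0.0558, 0.2911]
orientation: [-0.0, 0.978, 0.208, -0.0]
contact_force: [0.5, -0.7, 1.2]
opening: 0.001
grip_force: 0.0
t: 2.27
ee_pos: [0.5847, 0.1944, 0.2904]
orientation: [0.0, 0.978, 0.21, -0.001]
contact_force: [-0.6, -0.1, 1.1]
opening: 0.003
grip_force: 0.0
```

```bash
python3 -m crank '[0,0,-25,0,0,0, 0,0,-20,0,0,0, -3,0,-8,0,0,0, -4,0,-8,0,0,0, -4,0,-8,0,0,0, -4,0,-8,0,0,0, 0,0,0,0,0,0]'
python3 -m crank '[-4,0,-8,0,0,0, -3,0,-8,0,0,0, -3,0,-8,0,0,0, -3,0,-8,0,0,0, -2,0,-8,0,0,0, -2,0,-8,0,0,0, 0,0,0,0,0,0]'
```

```text
t: 2.85
ee_pos: [0.5684, 0.1922, 0.2133]
orientation: [0.0, 0.978, 0.208, -0.001]
contact_force: [0.4, 0.0, -0.6]
opening: 0.001
grip_force: 0.0
t: 3.43
ee_pos: [0.5513, 0.1924, 0.1641]
orientation: [0.0, 0.978, 0.208, -0.002]
contact_force: [-1.1, 0.9, -0.4]
opening: -0.004
grip_force: 0.0
```

```bash
python3 - <<'E'
from h import *
a=r.get_image("scene")[130:280,300:500];b=r.get_image("top")[170:320,150:350]
cv2.imwrite("pics/l2.png",cv2.resize(np.hstack([a,b]),None,fx=2,fy=2)[:,:,::-1]);print(r.state()['contact_force'])
E
```

```text
[ 0.01129697 -0.57024978 -0.2670532 ]
```

View pics/l2.png

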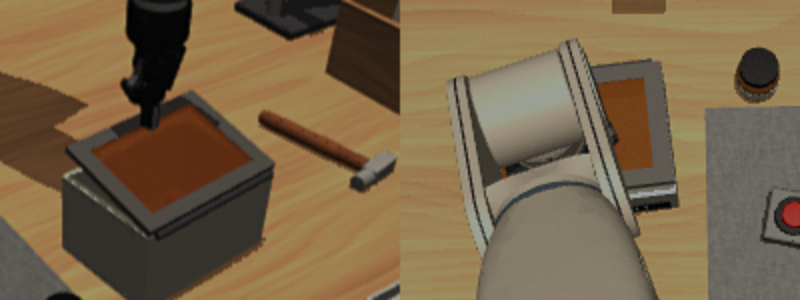

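The scene view shows the fingertips on the frame near the free edge, with the lid down to a small angle. Continuing down.

```bash
python3 -m crank '[0,0,-7,0,0,0, 0,0,-7,0,0,0, 0,0,-7,0,0,0, 0,0,-7,0,0,0, 0,0,-3,0,0,0, 0,0,-2,0,0,0, 0,0,0,0,0,0]'
```

```text
t: 4.12
ee_pos: [0.5525, 0.1926, 0.1326]
orientation: [0.0, 0.978, 0.208, -0.0]
contact_force: [-0.3, -0.4, 0.9]
opening: -0.002
grip_force: 0.0
```

```bash
python3 -m crank '[0,0,-2,0,0,0, 0,0,-1,0,0,0, 0,0,0,0,0,0]';python3 -m crank '[0,0,-1,0,0,0, 0,0,-1,0,0,0, 0,0,0,0,0,0, 0,0,0,0,0,0]'
```

```text
t: 4.37
ee_pos: [0.5531, 0.1928, 0.1311]
orientation: [-0.0, 0.978, 0.208, 0.0]
contact_force: [-2.2, -0.2, 5.2]
opening: -0.002
grip_force: 2.6
t: 4.7
ee_pos: [0.5531, 0.1928, 0.1308]
orientation: [-0.0, 0.978, 0.208, 0.001]
contact_force: [-7.1, -2.6, 20.7]
opening: 0.004
grip_force: 10.6
```

The tip stopped at 131 mm with 20 N, so the lid is shut. Retreat and move above green.

```bash
python3 -m crank '[0,0,25,0,0,0, 0,0,35,0,0,0, 0,0,35,0,0,0, 0,0,0,0,0,0]'; python3 -m crank '[-8,-40,0,0,0,0, -8,-40,0,0,0,0, -8,-40,0,0,0,0, -8,-40,0,0,0,0, -8,-40,0,0,0,0, -8,-40,0,0,0,0, -8,-40,0,0,0,0, -8,-40,0,0,0,0, -8,-40,0,0,0,0, -8,-40,0,0,0,0]';python3 -m crank '[0,0,-30,0,0,0, 0,0,-30,0,0,0, 0,0,0,0,0,0, 0,0,0,0,0,0]'
python3 - <<'E'
from h import *
a=r.get_image("scene")[140:300,120:460];b=r.get_image("top")[180:340,150:490]
cv2.imwrite("pics/l3.png",cv2.resize(np.vstack([a,b]),None,fx=1.8,fy=1.8)[:,:,::-1])
E
```

```text
t: 5.03
ee_pos: [0.5567, 0.1939, 0.2305]
orientation: [-0.001, 0.978, 0.208, 0.006]
contact_force: [1.4, 0.3, 0.3]
opening: 0.003
grip_force: 0.0
t: 5.87
ee_pos: [0.4722, -0.2093, 0.2236]
orientation: [0.0, 0.978, 0.208, 0.001]
contact_force: [1.9, 0.0, 0.1]
opening: -0.003
grip_force: 0.0
t: 6.2
ee_pos: [0.4718, -0.2071, 0.1625]
orientation: [-0.001, 0.978, 0.208, -0.001]
contact_force: [0.1, -0.2, 0.6]
opening: 0.001
grip_force: 0.0
```

View pics/l3.png

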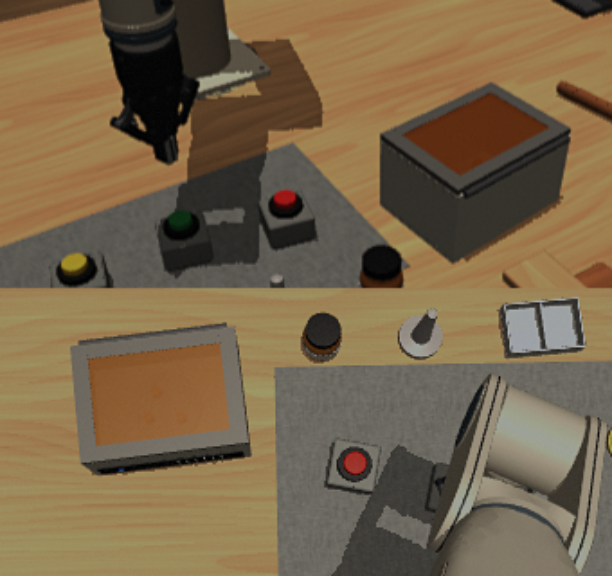

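The lid is shut flush, and the tip is over the green button with the box in place. Descending gently.

```bash
python3 -m crank '[-2,-1,-30,0,0,0, 0,0,-30,0,0,0, 0,0,-20,0,0,0, 0,0,-8,0,0,0, 0,0,0,0,0,0, 0,0,0,0,0,0]'; python3 -m crank '[0,0,-2,0,0,0, 0,0,-2,0,0,0, 0,0,-2,0,0,0, 0,0,-1,0,0,0, 0,0,0,0,0,0]'; python3 -m crank '[0,0,-1,0,0,0, 0,0,-1,0,0,0, 0,0,0,0,0,0, 0,0,0,0,0,0]'
```

```text
t: 6.8
ee_pos: [0.4719, -0.2084, 0.0765]
orientation: [0.001, 0.978, 0.209, 0.001]
contact_force: [-0.3, -0.9, -0.1]
opening: -0.001
grip_force: 0.0
t: 7.22
ee_pos: [0.4708, -0.2084, 0.0685]
orientation: [0.0, 0.978, 0.208, 0.0]
contact_force: [0.7, 0.7, 0.6]
opening: 0.0
grip_force: 0.0
t: 7.55
ee_pos: [0.4709, -0.2084, 0.0664]
orientation: [0.0, 0.978, 0.208, 0.0]
contact_force: [0.6, -0.1, 1.0]
opening: 0.0
grip_force: 0.7
```

```bash
python3 -m crank '[0,0,-1,0,0,0, 0,0,-1,0,0,0, 0,0,-1,0,0,0, 0,0,0,0,0,0]'; python3 -m crank '[0,0,-1,0,0,0, 0,0,-0.5,0,0,0, 0,0,0,0,0,0]'
```

```text
t: 7.88
ee_pos: [0.4708, -0.2084, 0.0633]
orientation: [0.0, 0.978, 0.208, 0.0]
contact_force: [-1.3, 0.4, 2.9]
opening: 0.001
grip_force: 1.4
t: 8.13
ee_pos: [0.4709, -0.2084, 0.0618]
orientation: [0.0, 0.978, 0.208, 0.0]
contact_force: [0.2, -0.0, 3.0]
opening: -0.001
grip_force: 1.7
```

```bash
python3 -m crank '[0,0,-0.5,0,0,0, 0,0,-0.5,0,0,0, 0,0,0,0,0,0]'; python3 -m crank '[0,0,-0.4,0,0,0, 0,0,0,0,0,0, 0,0,0,0,0,0]'
```

```text
t: 8.38
ee_pos: [0.4709, -0.2084, 0.061]
orientation: [0.0, 0.978, 0.208, 0.0]
contact_force: [-1.2, -0.3, 4.9]
opening: 0.001
grip_force: 2.9
t: 8.63
ee_pos: [0.4709, -0.2084, 0.061]
orientation: [0.0, 0.978, 0.208, 0.0]
contact_force: [-1.6, 0.2, 9.6]
opening: -0.003
grip_force: 4.9
```

Bottomed out at 61 mm with about 10 N. Withdraw.

```bash
python3 -m crank '[0,0,3,0,0,0, 0,0,5,0,0,0, 0,0,20,0,0,0, 0,0,35,0,0,0, 0,0,40,0,0,0, 0,0,40,0,0,0, 0,0,0,0,0,0, 0,0,0,0,0,0]'
python3 -m crank '[-5,-35,0,0,0,0, -10,-38,0,0,0,0, -10,-38,0,0,0,0, -10,-38,0,0,0,0, -10,-38,0,0,0,0, -10,-38,0,0,0,0, -10,-38,0,0,0,0, -10,-38,0,0,0,0, 0,0,0,0,0,0, 0,0,0,0,0,0]'
python3 - <<'E'
from h import *
a=r.get_image("scene");b=r.get_image("top")
cv2.imwrite("pics/l4.png",cv2.resize(np.hstack([a[140:390,80:520],b[180:380,80:520][:, :] if 0 else b[100:350,80:520]]),(800,227))[:,:,::-1])
for n,h,rt in(("red",(0,10),(330,262,365,295)),("green",(40,90),(385,275,420,310)),("yellow",(22,35),(445,272,480,305))):
    print(n,plane("top",cen(blob(mask(b,*h),rt)),.067))
E
```

```text
t: 9.3
ee_pos: [0.4719, -0.2088, 0.2059]
orientation: [0.001, 0.978, 0.208, 0.002]
contact_force: [-0.4, -0.2, -1.2]
opening: 0.0
grip_force: 0.0
t: 10.13
ee_pos: [0.394, -0.51, 0.201]
orientation: [-0.002, 0.978, 0.207, -0.001]
contact_force: [-0.4, 0.9, -0.5]
opening: 0.004
grip_force: 0.0
red [ 0.50562332 -0.06854296  0.067     ]
green [ 0.46827319 -0.207416    0.067     ]
yellow [ 0.4758851 -0.3500689  0.067    ]
```

View pics/l4.png

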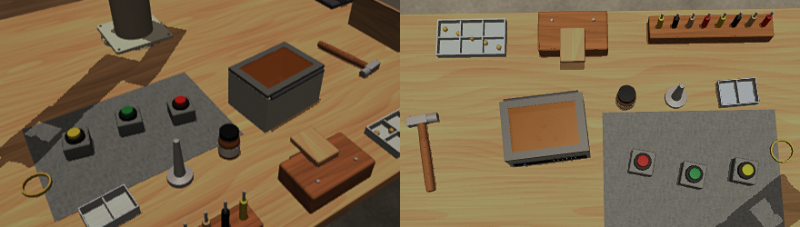

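The lid is shut at (275,70) in the left half of the picture. All three buttons are up and unmoved, everything else stands in place, and the arm is clear. Handing in.

```bash
python3 -c "
from cell import r
print(r.finish_job())"
```

```text
the job is handed in; nothing more can be done
None
```

I pushed the lid fully shut, then pressed the green button to its stop at about 10 N and let it spring back; nothing else had visibly moved in the last pictures, and the job is handed in (no verdict was returned).

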